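Ratchet the loaded print press open

TASK

One of the two small presses is clamped shut on a pack of boards and paper. Swing that press's ratchet wrench back and forth until its platen has risen at least 10 mm clear of the pack, then let go. Leave the wrench of the other, empty press alone.

Things in the scene. Friction and masses are not known exactly. Their poses are not given: they have to be found in the camera images.
- full_press: fixed press clamped on a pack of boards and paper (170 x 145 x 34 mm, sticking out past the dark platen). Plywood base 190 x 210 x 18 mm, two posts, grey crossbar, its top at 140 mm. Origin: centre of the base's underside, on the vertical screw axis; z up. At mid swing the wrench handle points along the press's -x axis, roughly to the robot. The presses may stand in either order.
- full_grip (a point): on that press's wrench: round level black handle, 18 mm thick, centre line 157 mm high; black part 106 to 195 mm from the screw axis, this point at 150; x axis points to the axis. Captive on the screw (head 90 mm across, top at 172); swings level 34 degrees either side of mid. Anticlockwise from above drives (4 N) once a tooth catches (within 15 degrees); clockwise slips. Stays where left.
- full_platen (a joint): height (m) of that press's platen, a dark steel plate 110 x 150 x 16 mm between the posts, above the pack: 0 = clamped on it, top stop 0.026. It rises 30 mm per turn of the screw, so about 4.5 to 5.5 mm for a whole anticlockwise stroke of 68 degrees with the wrench; it does not sink back on the return stroke.
- empty_grip (a point): the same grip point on the wrench of the other press, which is alike but stands open and empty, its platen raised. Leave this wrench where it is.

How it is judged:
By the outcome, as a careful person would: the job done as asked, in the order asked, and still so for the second after the job is handed in, with the robot touching nothing.
It also fails if it takes over 61 s, if anything falls off the work surface, if the arm or the gripper's body presses on something with over 40 N, if the wrist force passes 120 N, or if a joint passes its speed limit or range.

ROBOT

A 6-joint arm with a two-finger parallel gripper is mounted at the origin on the work surface. World frame = base frame: x ahead of the robot, y to its left, z up, the work surface at z = 0. Lengths are in m, angles in rad, forces in N, time in s.
With the tool pointing down it reaches from about 0.4 to 0.825 m from the base axis. Payload 7 kg.
Tool frame: the origin (TCP) lies at the centre of the arm's flange, where the gripper is bolted on; the fingertips stand 178 mm ahead of it and the grasp point (between the pads) lies 159 mm ahead of it; z points along the fingers, y is the direction in which the jaws open and shut (so a half turn about z gives the same grasp; the last joint's range is limited). The gripper opens to 88 mm and grips with 3 to 60 N. Pads are 19 mm wide; open, the fingers measure 130 mm over their backs; the gripper's body (78 mm by 193 mm) begins 47 mm behind the grasp point.
Start: joints at [-0.841, 0.359, 0.012, 0, -1.224, -0.288], TCP at [0.289, -0.61, 0.405] pointing down, gripper open.
Joint ranges: [-3.07, 3.07], [-1.43, 2.12], [-1.02, 1.25], [-3.03, 1.67], [-3.05, -0], [-3.03, 3.03]. Speed limits (rad/s): [2.39, 2.39, 3.01, 3.14, 3.14, 3.14].

INTERFACE

Orientations are given as [roll, pitch, yaw] about the fixed x, y, z axes, in that order (R = Rz(yaw) Ry(pitch) Rx(roll)).
In Python, from station import * gives the robot as it stands.
- The arm moves only by the tool send_rows, never from a script. Its argument "motion" is a list of rows, each an object with "offset": the shift along the tool's x, y, z in cm, a list of three; "turn": the turn about the tool's z in degrees. In form: [{"offset": [x, y, z], "turn": turn}, ...]. A call has 1 to 8 rows; each row is the pose to reach, as a shift and turn from the pose commanded when the call began, along the tool's axes at that moment; what a row does not reach only later rows make up. A row lasts 1/10 s, in which the tool goes at most 50 mm and 8.59 degrees, less where a joint would pass 70% of its speed; a pose out of reach is approached as far as the arm can. A call with a gripper value outside its range is refused whole. "hand" is the opening, from -1 (shut) to 1 (fully open), set as the call begins (left out, the last holds). The fingers move at their own pace and stop on an object; "squeeze" is the grip in N (left out, the last holds). Time passes only in rows, so rows that repeat a pose let the fingers close. It gives the time, the measured TCP pose, the force and the opening at its end, in the units of the state.
- get_state(): the state, without advancing time (a new reading comes with each control period).
- grab_frame(name): name is "scene" or "side" or "wrist"; returns a dict with "frame" (384x512x3 uint8, blue, green, red), "range_z" (384x512 float32, m along the optical axis (not along the pixel's ray), 0 where there is no reading), "vertical_fov" (degrees; the focal length in pixels is half the picture's height over the tangent of half this angle, whatever the lens; pixels are square), "cx", "cy" (the principal point, pixels), "k1" (the pictures are not rectified: a ray, as slopes to the right and down, at radius r is drawn at 1 + k1 r^2 times it, then the intrinsics apply), "cam_to_world" (4x4, takes a point from camera to world coordinates). Camera axes: x right, y up, looking along -z (the intrinsics and any distortion apply to the point x, -y, -z); pixel columns grow to the right and rows downward; lengths in m; the calibration is good to about 2 mm. A picture is of the moment at which its call begins.
- job_done(): hands the job in, once; it reports no verdict.
The state is a dict: "t": time; "q": joint angles; "qd": joint speeds; "joint_efforts": joint torques, N m; "eef_pos": TCP position; "ee_rot": TCP orientation; "force": force on the tool from outside, world axes, zero at the start; "moment": the same for the moment, N m; "width": finger opening in m.
Only numpy, scipy, OpenCV 4.12 (cv2) and the standard library are available. Lean on these libraries where they do the work, as an engineer would, in place of code of your own. Each camera call takes 0.05 s, during which the arm holds its last target. There are 200 camera calls.

## Working session

There is one attempt and no reset: what is moved stays moved. The work goes in short steps, Python scripts to look and compute and a tool call to move; the robot and the scene stay as the last step left them, time stands still between calls to the robot, and variables do not carry over. Pictures are saved under pics/ and viewed, about 8 in all and at most 12, crops included, and the job is handed in when it is done.

Besides the shell and the picture viewer there is one more tool, called after "Emit:" as name([rows], argument=value, ...), one row to a line, values as JSON. send_rows: Moves the arm, as the interface text tells. Its arguments: {"type":"object","properties":{"motion":{"type":"array"},"hand":{"type":"number"},"squeeze":{"type":"number"}},"required":["motion"]}

```bash
mkdir -p pics; ls; cat > h.py <<'E'
from station import *
import numpy as np, cv2
def intr(f):
    h,w=f["frame"].shape[:2]; fl=h/2/np.tan(np.radians(f["vertical_fov"]/2)); return fl
def cloud(f):
    h,w=f["frame"].shape[:2]; fl=intr(f)
    K=np.array([[fl,0,f["cx"]],[0,fl,f["cy"]],[0,0,1.]])
    uv=np.stack(np.meshgrid(np.arange(w),np.arange(h)),-1).reshape(-1,1,2).astype(float)
    n=cv2.undistortPoints(uv,K,np.array([f["k1"],0,0,0,0.])).reshape(h,w,2)
    z=f["range_z"]; c=np.stack([n[...,0]*z,-n[...,1]*z,-z,np.ones_like(z)],-1)
    P=(c@f["cam_to_world"].T)[...,:3]; P[z<=0]=np.nan
    return P
E
python3 - <<'E'
from h import *
s=get_state();print({k:np.round(v,3) for k,v in s.items()})
for n in("scene","side"):
    f=grab_frame(n);cv2.imwrite(f"pics/{n}0.png",f["frame"]);np.save(n+"0.npy",cloud(f));print(n,f["cam_to_world"].round(3).tolist(),f["k1"])
    P=cloud(f);m=(P[...,2]>.147)&(P[...,2]<.18)&(f["frame"].max(-1)<60)
    k,l,st,c=cv2.connectedComponentsWithStats(m.astype(np.uint8))
    for i in range(1,k):
        if st[i,4]>40: q=P[l==i];print(st[i],np.nanmin(q,0).round(3),np.nanmax(q,0).round(3),np.nanmedian(q,0).round(3))
E
```

```text
pics
{'t': np.float64(0.0), 'q': array([-0.841,  0.359,  0.011, -0.   , -1.224, -0.288]), 'qd': array([-0.003, -0.001, -0.002,  0.001, -0.   ,  0.001]), 'joint_efforts': array([ 1.0000e-03, -5.8271e+01,  2.9308e+01,  6.9970e+00,  7.0000e-03,
       -0.0000e+00]), 'eef_pos': array([ 0.289, -0.61 ,  0.404]), 'ee_rot': array([ 3.14, -0.  , -2.7 ]), 'force': array([-0.411, -0.114,  0.196]), 'moment': array([-0.049,  0.009,  0.029]), 'width': np.float64(0.088)}
scene [[-0.01, -0.888, 0.46, 1.083], [1.0, -0.006, 0.011, -0.001], [-0.008, 0.46, 0.888, 1.065], [0.0, 0.0, 0.0, 1.0]] -0.06464144914766166
[238   4  81  42 413] [ 0.011 -0.07   0.147] [0.176 0.155 0.18 ] [0.118 0.044 0.166]
[197 131  22  30 198] [ 0.459 -0.15   0.158] [ 0.542 -0.104  0.168] [ 0.502 -0.126  0.164]
[354 138   9  31 180] [0.477 0.214 0.16 ] [0.56  0.241 0.171] [0.519 0.227 0.165]
[170 190  10   9  67] [ 0.623 -0.203  0.169] [ 0.644 -0.182  0.175] [ 0.633 -0.192  0.172]
[347 204  10   9  68] [0.655 0.188 0.168] [0.675 0.208 0.175] [0.665 0.198 0.171]
[331 209  19  22  52] [0.657 0.155 0.149] [0.709 0.192 0.167] [0.693 0.164 0.155]
side [[0.999, 0.04, -0.021, 0.543], [-0.039, 0.517, -0.855, -0.832], [-0.023, 0.855, 0.518, 0.615], [0.0, 0.0, 0.0, 1.0]] -0.002124219092561812
[220 132  35   7 214] [0.477 0.209 0.15 ] [0.56  0.238 0.165] [0.52  0.222 0.158]
[  0 162  74  42 888] [ 0.058 -0.039  0.147] [0.175 0.078 0.18 ] [0.108 0.014 0.165]
[203 206  44  18 378] [ 0.458 -0.155  0.151] [ 0.535 -0.103  0.166] [ 0.498 -0.132  0.16 ]
```

View pics/scene0.png

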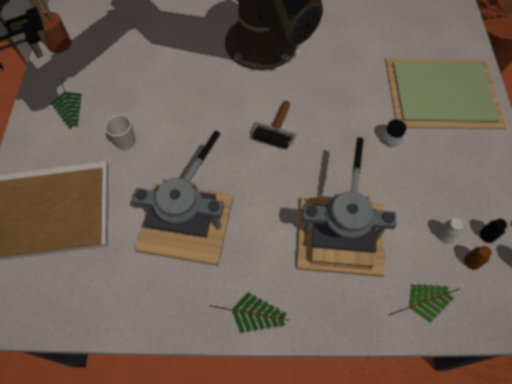

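View pics/side0.png

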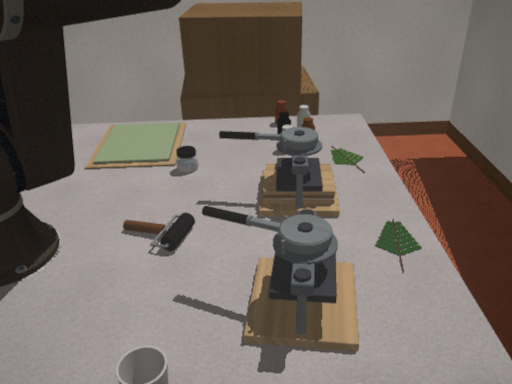

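The scene view shows the clamped press on the right, head at about (352,212), with its pack sticking out below the platen. Its handle runs up to (359,140). The empty press is on the left at (178,198). There is a jar at (395,132), near the handle. Next I measure the axis, the press yaw and the handle.

```bash
python3 - <<'E'
import numpy as np,cv2
for n in("scene","side"):
    P=np.load(n+"0.npy");im=cv2.imread(f"pics/{n}0.png");x,y,z=P[...,0],P[...,1],P[...,2]
    R=(x>.58)&(x<.85)&(y>.05)&(y<.4)
    h=R&(z>.163)&(z<.180); q=P[h][:,:2]; c,r=cv2.minEnclosingCircle(q.astype(np.float32)); print(n,"head",h.sum(),np.round(c,4),round(r,4),np.median(P[h][:,2]).round(4),q.min(0),q.max(0))
    b=R&(z>.128)&(z<.147); q=P[b]; print("bar",b.sum(),cv2.minAreaRect(q[:,:2].astype(np.float32)))
    b=R&(z>.012)&(z<.023); q=P[b]; print("base",b.sum(),cv2.minAreaRect(q[:,:2].astype(np.float32)))
    b=(x>.46)&(x<.58)&(y>.17)&(y<.28)&(z>.14)&(z<.18)&(im.max(-1)<60); q=P[b]
    v=cv2.fitLine(q[:,:2].astype(np.float32),cv2.DIST_HUBER,0,.01,.01).ravel();print("handle",b.sum(),v,q.min(0),q.max(0), np.degrees(np.arctan2(v[1],v[0])))
    j=(x>.4)&(x<.62)&(y>.245)&(y<.4)&(z>.02); print("jar",P[j].min(0) if j.any() else 0,P[j].max(0) if j.any() else 0)
    j=(x>.35)&(x<.58)&(y>-.05)&(y<.4)&(z>.012)&(z<.14); print("other",P[j].min(0),P[j].max(0))
E
```

```text
scene head 1179 [0.6452 0.2027] 0.0655 0.1676 [0.5810607  0.15515706] [0.70931847 0.24294554]
bar 1176 ((0.6710909008979797, 0.19756758213043213), (0.20822012424468994, 0.09637929499149323), 71.55120849609375)
base 1371 ((0.6665944457054138, 0.19920367002487183), (0.21031655371189117, 0.18906660377979279), 85.38431549072266)
handle 180 [ 0.97995216 -0.1992331   0.5187028   0.22659825] [0.47664832 0.21362216 0.160473  ] [0.56019907 0.24060188 0.1705321 ] -11.492115
jar [0.40041474 0.26658705 0.02084888] [0.61904397 0.36932639 0.06838684]
other [ 0.3500453  -0.02876992  0.01216839] [0.57999655 0.39377233 0.06500009]
side head 452 [0.6608 0.1973] 0.0483 0.1651 [0.62248505 0.15391883] [0.70882017 0.24306047]
bar 560 ((0.6619935035705566, 0.15770688652992249), (0.13197876513004303, 0.10824841260910034), 85.4131088256836)
base 787 ((0.6666269302368164, 0.19434326887130737), (0.20940904319286346, 0.18678966164588928), 85.20182037353516)
handle 214 [ 0.9787077  -0.20525911  0.5186084   0.22209649] [0.47655697 0.20918265 0.15026093] [0.55956644 0.2375364  0.16515864] -11.8446665
jar [0.58554197 0.24555    0.04648282] [0.61994063 0.27656385 0.06885427]
other [ 0.35004062 -0.02886777  0.01201975] [0.57998695 0.39432653 0.05869462]
```

The base gives the axis at (0.6665, 0.198) with press yaw -4.6°. Head and handle (193 mm tip radius, about 6° clockwise of mid) agree with the given sizes. Next is a helper that turns world targets into rows.

```bash
cat >> h.py <<'E'
AX=np.array([.6665,.198]); MID=np.radians(-4.6)
def grip(deg,r=.150):   # wrench angle from mid, anticlockwise positive -> x,y,yaw
    a=MID+np.radians(deg); return [*(AX-r*np.array([np.cos(a),np.sin(a)])),np.degrees(a)]
def rows(targets):      # (x,y,z,yaw deg) -> offset cm, turn deg from the present pose
    from scipy.spatial.transform import Rotation as Ro
    s=get_state(); R=Ro.from_euler('xyz',s["ee_rot"]).as_matrix()
    yaw=np.degrees(s["ee_rot"][2])
    for x,y,z,w in targets:
        print((R.T@(np.array([x,y,z])-s["eef_pos"])*100).round(1).tolist(), round((yaw-w+180)%360-180,1))
E
python3 - <<'E'
from h import *
x,y,w=grip(-6);print(x,y,w); rows([(x,y,.405,w)])
E
```

```text
0.5190596976275669 0.22559270259190803 -10.600000000000001
[-56.6, 65.7, -0.0] -144.1
```

Emit:
send_rows([
  {"offset":[-3.1,3.6,0],"turn":-8},
  {"offset":[-6.2,7.2,0],"turn":-16},
  {"offset":[-9.3,10.8,0],"turn":-24},
  {"offset":[-12.4,14.4,0],"turn":-32},
  {"offset":[-15.5,18,0],"turn":-40},
  {"offset":[-18.6,21.6,0],"turn":-48},
  {"offset":[-21.7,25.2,0],"turn":-56},
  {"offset":[-24.8,28.8,0],"turn":-64},
], hand=1)

```text
t: 0.9
eef_pos: [0.3895, -0.242, 0.4046]
ee_rot: [-3.141, 0.0, -1.577]
force: [1.2, 1.0, -0.8]
width: 0.0875
```

```bash
python3 - <<'E'
from h import *
s=get_state();print(s["t"],s["eef_pos"],s["ee_rot"],s["q"])
x,y,w=grip(-6); rows([(x,y,.405,w)])
E
```

```text
0.9 [ 0.38948121 -0.24200795  0.40459127] [-3.14148308e+00  9.81638831e-05 -1.57731410e+00] [-1.24479862e-01 -6.15229957e-03 -4.42268872e-01 -1.21780619e-04
 -1.13458250e+00  1.18013532e-01]
[-46.8, -12.7, -0.0] -79.8
```

Emit:
send_rows([
  {"offset":[-4.7,-1.2,0],"turn":-8},
  {"offset":[-9.4,-2.5,0],"turn":-16},
  {"offset":[-14.1,-3.8,0],"turn":-24},
  {"offset":[-18.8,-5.1,0],"turn":-32},
  {"offset":[-23.5,-6.4,0],"turn":-40},
  {"offset":[-28.2,-7.6,0],"turn":-48},
  {"offset":[-32.9,-8.9,0],"turn":-56},
  {"offset":[-37.6,-10.2,0],"turn":-64},
])

```text
t: 1.7
eef_pos: [0.496, 0.133, 0.4047]
ee_rot: [-3.141, -0.0, -0.46]
force: [1.4, -0.0, 0.2]
width: 0.0877
```

```bash
python3 - <<'E'
from h import *
s=get_state();print(s["t"],s["eef_pos"],s["ee_rot"],s["q"])
x,y,w=grip(-6); rows([(x,y,.405,w)])
E
```

```text
1.7 [0.49601411 0.13301316 0.40468015] [-3.14147293e+00 -5.80168683e-07 -4.59545330e-01] [ 6.44742243e-01  9.14909810e-02 -3.38488135e-01 -5.86743071e-05
 -1.14071002e+00  4.66533215e-01]
[-2.0, -9.3, -0.0] -15.7
```

Emit:
send_rows([
  {"offset":[-1,-4.6,0],"turn":-8},
  {"offset":[-2,-9.3,0],"turn":-15.7},
  {"offset":[-2,-9.3,0],"turn":-15.7},
  {"offset":[-2,-9.3,0],"turn":-15.7},
])

```text
t: 2.1
eef_pos: [0.5199, 0.2241, 0.4036]
ee_rot: [3.14, 0.001, -0.191]
force: [-0.1, -1.1, 0.3]
width: 0.0879
```

```bash
python3 - <<'E'
from h import *
s=get_state();print(s["t"],s["eef_pos"],s["ee_rot"],s["q"])
x,y,w=grip(-6); rows([(x,y,.316,w)])
f=grab_frame("wrist");cv2.imwrite("pics/w1.png",f["frame"])
E
```

```text
2.1 [0.51993341 0.2241383  0.40359976] [ 3.14006997e+00  1.37980819e-03 -1.90614903e-01] [ 7.52529626e-01  1.82003540e-01 -2.32905785e-01 -2.43059681e-04
 -1.15792977e+00  6.27750599e-01]
[-0.1, -0.1, 8.8] -0.3
```

View pics/w1.png

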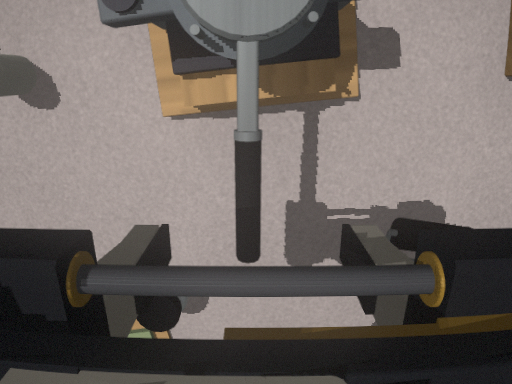

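The wrist view shows the handle at column 248, midway between the fingers (about 105 to 405) and parallel to the tool's x axis. I'll go down and close.

Emit:
send_rows([
  {"offset":[0,-0.1,3],"turn":0},
  {"offset":[0,-0.1,6],"turn":0},
  {"offset":[0,-0.1,8.8],"turn":0},
  {"offset":[0,-0.1,8.8],"turn":0},
])

```text
t: 2.55
eef_pos: [0.5188, 0.2219, 0.3134]
ee_rot: [3.137, 0.005, -0.194]
force: [0.4, 0.5, 0.3]
width: 0.0877
```

Emit:
send_rows([
  {"offset":[0,0,0],"turn":0},
  {"offset":[0,0,0],"turn":0},
  {"offset":[0,0,0],"turn":0},
  {"offset":[0,0,0],"turn":0},
  {"offset":[0,0,0],"turn":0},
  {"offset":[0,0,0],"turn":0},
], hand=-1, squeeze=12)

```text
t: 3.15
eef_pos: [0.5202, 0.224, 0.317]
ee_rot: [-3.141, -0.0, -0.192]
force: [-0.8, -0.0, -0.4]
width: 0.0452
```

```bash
python3 - <<'E'
from h import *
s=get_state();print(s["t"],s["eef_pos"],s["ee_rot"],s["width"],s["force"])
rows([(*grip(d)[:2],.316,grip(d)[2]) for d in range(-6,-34,-6)])
E
```

```text
3.15 [0.52020916 0.22404549 0.31698737] [-3.14121955e+00 -2.84860481e-04 -1.91715957e-01] 0.04517891752542072 [-0.83496839 -0.02257632 -0.4216021 ]
[-0.1, -0.1, 0.1] -0.4
[-0.1, -1.7, 0.1] 5.6
[0.2, -3.3, 0.1] 11.6
[0.6, -4.8, 0.1] 17.6
[1.1, -6.2, 0.1] 23.6
```

Fingers are slow, so I give them more time.

Emit:
send_rows([
  {"offset":[0,0,0],"turn":0},
  {"offset":[0,0,0],"turn":0},
  {"offset":[0,0,0],"turn":0},
  {"offset":[0,0,0],"turn":0},
  {"offset":[0,0,0],"turn":0},
  {"offset":[0,0,0],"turn":0},
])

```text
t: 3.75
eef_pos: [0.5202, 0.2244, 0.3166]
ee_rot: [-3.141, 0.0, -0.191]
force: [-1.4, 3.4, -0.2]
width: 0.0178
```

```bash
python3 - <<'E'
from h import *
s=get_state();print(s["t"],s["eef_pos"],s["ee_rot"],s["width"],s["force"])
rows([(*grip(d)[:2],.316,grip(d)[2]) for d in [-12,-18,-23,-28,-32]])
E
```

```text
3.75 [0.52017479 0.22436467 0.31663591] [-3.14110906e+00  4.32294699e-05 -1.91447556e-01] 0.017813904893671163 [-1.37407051  3.38883128 -0.23193773]
[-0.1, -1.7, 0.1] 5.6
[0.2, -3.2, 0.1] 11.6
[0.5, -4.5, 0.1] 16.6
[0.9, -5.7, 0.1] 21.6
[1.3, -6.7, 0.1] 25.6
```

Gripped at 17.8 mm, which matches the handle. Next is the clockwise return to about -32°.

Emit:
send_rows([
  {"offset":[-0.1,-1.7,0],"turn":5.6},
  {"offset":[0.2,-3.2,0],"turn":11.6},
  {"offset":[0.5,-4.5,0],"turn":16.6},
  {"offset":[0.9,-5.7,0],"turn":21.6},
  {"offset":[1.3,-6.7,0],"turn":25.6},
  {"offset":[1.3,-6.7,0],"turn":25.6},
])

```text
t: 4.35
eef_pos: [0.5464, 0.2877, 0.3167]
ee_rot: [3.141, -0.001, -0.639]
force: [0.1, -1.0, 2.1]
width: 0.0171
```

```bash
python3 - <<'E'
from h import *
s=get_state();print(s["t"],s["eef_pos"],s["ee_rot"],s["width"],s["force"],s["q"])
rows([(*grip(d)[:2],.3165,grip(d)[2]) for d in [-24,-16,-8,0,8,16,24,32]])
E
```

```text
4.35 [0.54640188 0.28774881 0.3166541 ] [ 3.14121668e+00 -7.72351906e-04 -6.39256716e-01] 0.017073079303080767 [ 0.14454334 -0.9928397   2.05645028] [ 8.00808536e-01  3.33601260e-01 -2.37990967e-01  9.68597199e-04
 -9.99476392e-01  1.30207057e-01]
[0.1, 2.1, 0.0] -8.0
[0.6, 4.2, 0.0] -16.0
[1.3, 6.1, 0.0] -24.0
[2.3, 8.0, 0.0] -32.0
[3.5, 9.7, 0.0] -40.0
[5.0, 11.2, 0.0] -48.0
[6.6, 12.5, 0.0] -56.0
[8.4, 13.5, 0.0] -64.0
```

Emit:
send_rows([
  {"offset":[0.1,2.1,0],"turn":-8},
  {"offset":[0.6,4.2,0],"turn":-16},
  {"offset":[1.3,6.1,0],"turn":-24},
  {"offset":[2.3,8.0,0],"turn":-32},
  {"offset":[3.5,9.7,0],"turn":-40},
  {"offset":[5.0,11.2,0],"turn":-48},
  {"offset":[6.6,12.5,0],"turn":-56},
  {"offset":[8.4,13.5,0],"turn":-64},
])

```text
t: 5.15
eef_pos: [0.5342, 0.1293, 0.3172]
ee_rot: [-3.141, -0.007, 0.487]
force: [11.3, 11.6, -10.0]
width: 0.0177
```

Emit:
send_rows([
  {"offset":[0,0,0],"turn":0},
  {"offset":[0,0,0],"turn":0},
])

```text
t: 5.35
eef_pos: [0.5344, 0.1293, 0.3172]
ee_rot: [-3.141, -0.006, 0.481]
force: [8.3, 6.4, -5.8]
width: 0.0178
```

```bash
python3 - <<'E'
from h import *
s=get_state();print(s["t"],s["eef_pos"],s["ee_rot"],s["width"],s["force"],s["q"])
rows([(*grip(d)[:2],.3165,grip(d)[2]) for d in [24,16,8,0,-8,-16,-24,-32]])
f=grab_frame("side");np.save("side1.npy",cloud(f));cv2.imwrite("pics/s1.png",np.vstack([cv2.resize(i[100:240,180:400],(660,420))[:300+0*1] for i in (cv2.imread("pics/side0.png"),f["frame"])]))
E
```

```text
5.35 [0.53439127 0.12925068 0.31719304] [-3.14104756 -0.00636759  0.48054999] 0.01775100268400032 [ 8.32308027  6.4463391  -5.78195788] [ 5.93725086e-01  2.27253879e-01 -3.88692935e-01  2.18465681e-04
 -9.48461110e-01  1.45749618e+00]
[0.0, -2.1, 0.1] 8.1
[0.5, -4.2, 0.1] 16.1
[1.2, -6.1, 0.1] 24.1
[2.2, -8.0, 0.1] 32.1
[3.4, -9.7, 0.1] 40.1
[4.9, -11.2, 0.1] 48.1
[6.5, -12.4, 0.1] 56.1
[8.3, -13.5, 0.1] 64.1
```

View pics/s1.png

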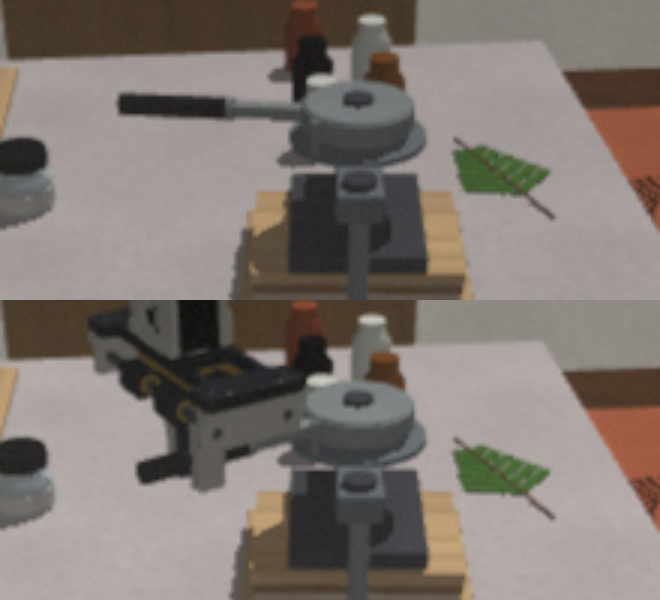

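The platen, dark plate at (355,220) and (355,515) in the crops, looks a few mm higher. I'll measure it by depth.

```bash
cat >> h.py <<'E'
def platen(P):  # height of dark plate's top: mode of z near its exposed corners
    x,y,z=P[...,0],P[...,1],P[...,2]
    m=(abs(x-AX[0])<.05)&(y>AX[1]-.07)&(y<AX[1]+.07)&(z>.06)&(z<.105)
    h,e=np.histogram(z[m],np.arange(.06,.105,.001)); k=h.argmax(); q=z[m&(abs(z-e[k])<.003)]
    return m.sum(),len(q),np.median(q).round(4)
E
python3 - <<'E'
from h import *
for n in("side0","side1","scene0"): print(n,platen(np.load(n+".npy")))
E
```

```text
side0 (np.int64(740), 727, np.float64(0.0651))
side1 (np.int64(739), 721, np.float64(0.0693))
scene0 (np.int64(926), 815, np.float64(0.0682))
```

Emit:
send_rows([
  {"offset":[0,-2.1,0],"turn":8},
  {"offset":[0.5,-4.2,0],"turn":16},
  {"offset":[1.2,-6.1,0],"turn":24},
  {"offset":[2.2,-8.0,0],"turn":32},
  {"offset":[3.4,-9.7,0],"turn":40},
  {"offset":[4.9,-11.2,0],"turn":48},
  {"offset":[6.5,-12.4,0],"turn":56},
  {"offset":[8.3,-13.5,0],"turn":64},
])

```text
t: 6.2
eef_pos: [0.5442, 0.287, 0.3173]
ee_rot: [-3.142, -0.0, -0.641]
force: [3.9, -3.4, 0.7]
width: 0.0175
```

Emit:
send_rows([
  {"offset":[0,0,0],"turn":0},
  {"offset":[0,0,0],"turn":0},
])

```text
t: 6.4
eef_pos: [0.5445, 0.2872, 0.3173]
ee_rot: [-3.14, -0.001, -0.635]
force: [-0.7, 2.1, 2.6]
width: 0.0174
```

```bash
python3 - <<'E'
from h import *
s=get_state();print(s["t"],s["eef_pos"],s["ee_rot"],s["width"],s["force"])
rows([(*grip(d)[:2],.3165,grip(d)[2]) for d in [-24,-16,-8,0,8,16,24,32]])
print(platen(cloud(grab_frame("side"))))
E
```

```text
6.4 [0.54451291 0.28724295 0.31725218] [-3.14022332e+00 -5.01840497e-04 -6.35461368e-01] 0.017363440319673556 [-0.74568758  2.08652775  2.61162834]
[0.3, 2.0, 0.1] -7.8
[0.7, 4.0, 0.1] -15.8
[1.4, 6.0, 0.1] -23.8
[2.4, 7.8, 0.1] -31.8
[3.6, 9.5, 0.1] -39.8
[5.0, 11.1, 0.1] -47.8
[6.7, 12.3, 0.1] -55.8
[8.5, 13.4, 0.1] -63.8
(np.int64(735), 716, np.float64(0.0693))
```

The platen rose 4.2 mm and didn't sink back on the return. I'll continue with strokes 2 and 3.

Emit:
send_rows([
  {"offset":[0.3,2.0,0],"turn":-8},
  {"offset":[0.7,4.0,0],"turn":-16},
  {"offset":[1.4,6.0,0],"turn":-24},
  {"offset":[2.4,7.8,0],"turn":-32},
  {"offset":[3.6,9.5,0],"turn":-40},
  {"offset":[5.0,11.1,0],"turn":-48},
  {"offset":[6.7,12.3,0],"turn":-56},
  {"offset":[8.5,13.4,0.1],"turn":-64},
])

```text
t: 7.25
eef_pos: [0.5339, 0.1287, 0.3173]
ee_rot: [-3.141, -0.007, 0.487]
force: [5.6, 9.9, 4.9]
width: 0.0172
```

Emit:
send_rows([
  {"offset":[0,0,0],"turn":0},
  {"offset":[0,0,0],"turn":0},
])

```text
t: 7.45
eef_pos: [0.5341, 0.1287, 0.3173]
ee_rot: [3.142, -0.006, 0.481]
force: [4.2, 5.2, 5.0]
width: 0.0176
```

Emit:
send_rows([
  {"offset":[0.1,-2.1,0],"turn":8},
  {"offset":[0.6,-4.2,0],"turn":16},
  {"offset":[1.3,-6.1,0],"turn":24},
  {"offset":[2.3,-8.0,0],"turn":32},
  {"offset":[3.5,-9.7,0],"turn":40},
  {"offset":[5.0,-11.2,0],"turn":48},
  {"offset":[6.6,-12.5,0],"turn":56},
  {"offset":[8.4,-13.5,0],"turn":64},
])

```text
t: 8.25
eef_pos: [0.5447, 0.2877, 0.3172]
ee_rot: [-3.14, -0.0, -0.642]
force: [-4.0, -0.2, 9.3]
width: 0.0175
```

Emit:
send_rows([
  {"offset":[0,0,0],"turn":0},
  {"offset":[0,0,0],"turn":0},
])

```text
t: 8.45
eef_pos: [0.5452, 0.288, 0.3172]
ee_rot: [-3.139, -0.0, -0.636]
force: [-5.6, 3.6, 10.4]
width: 0.0177
```

```bash
python3 - <<'E'
from h import *
s=get_state();print(s["t"],s["eef_pos"],s["ee_rot"],s["width"],s["force"])
rows([(*grip(d)[:2],.3165,grip(d)[2]) for d in [-24,-16,-8,0,8,16,24,32]])
print(platen(cloud(grab_frame("side"))))
E
```

```text
8.45 [0.54516667 0.28804909 0.31718607] [-3.13856136e+00 -2.31586390e-04 -6.35904399e-01] 0.017656526198136697 [-5.55170649  3.645321   10.37350897]
[0.2, 2.1, 0.1] -7.8
[0.7, 4.1, 0.1] -15.8
[1.4, 6.1, 0.1] -23.8
[2.4, 8.0, 0.0] -31.8
[3.6, 9.6, 0.0] -39.8
[5.0, 11.2, 0.0] -47.8
[6.7, 12.5, 0.0] -55.8
[8.5, 13.5, 0.0] -63.8
(np.int64(723), 695, np.float64(0.0743))
```

Emit:
send_rows([
  {"offset":[0.2,2.1,-0.1],"turn":-8},
  {"offset":[0.7,4.1,-0.1],"turn":-16},
  {"offset":[1.4,6.1,-0.1],"turn":-24},
  {"offset":[2.4,8.0,-0.1],"turn":-32},
  {"offset":[3.6,9.6,-0.1],"turn":-40},
  {"offset":[5.0,11.2,-0.1],"turn":-48},
  {"offset":[6.7,12.5,-0.1],"turn":-56},
  {"offset":[8.5,13.5,-0.1],"turn":-64},
])

```text
t: 9.3
eef_pos: [0.534, 0.1283, 0.3174]
ee_rot: [-3.141, -0.007, 0.487]
force: [10.6, 10.7, -7.4]
width: 0.0174
```

Emit:
send_rows([
  {"offset":[0,0,0],"turn":0},
  {"offset":[0,0,0],"turn":0},
])

```text
t: 9.5
eef_pos: [0.5342, 0.1283, 0.3174]
ee_rot: [-3.141, -0.006, 0.48]
force: [7.4, 5.9, -2.4]
width: 0.0173
```

Emit:
send_rows([
  {"offset":[0.1,-2.1,0],"turn":8},
  {"offset":[0.6,-4.2,0],"turn":16},
  {"offset":[1.3,-6.1,0],"turn":24},
  {"offset":[2.3,-8.0,0],"turn":32},
  {"offset":[3.5,-9.7,0],"turn":40},
  {"offset":[5.0,-11.2,0],"turn":48},
  {"offset":[6.6,-12.5,0],"turn":56},
  {"offset":[8.4,-13.5,0],"turn":64},
])

```text
t: 10.3
eef_pos: [0.5444, 0.287, 0.3173]
ee_rot: [3.141, 0.001, -0.642]
force: [-4.8, 1.1, 5.1]
width: 0.0173
```

Emit:
send_rows([
  {"offset":[0,0,0],"turn":0},
  {"offset":[0,0,0],"turn":0},
])

```text
t: 10.5
eef_pos: [0.5448, 0.2875, 0.3173]
ee_rot: [-3.14, 0.001, -0.636]
force: [-5.5, 6.7, 6.7]
width: 0.0175
```

```bash
python3 - <<'E'
from h import *
s=get_state();print(s["t"],s["eef_pos"],s["ee_rot"],s["width"],s["force"])
rows([(*grip(d)[:2],.3165,grip(d)[2]) for d in [-24,-16,-8,0,8,16,24,32]])
print(platen(cloud(grab_frame("side"))))
E
```

```text
10.5 [0.54484798 0.28746687 0.31727229] [-3.14006165e+00  8.27305147e-04 -6.36119186e-01] 0.01747227390778905 [-5.52795493  6.66832158  6.68419635]
[0.2, 2.0, 0.1] -7.8
[0.7, 4.1, 0.1] -15.8
[1.4, 6.0, 0.1] -23.8
[2.4, 7.9, 0.1] -31.8
[3.6, 9.6, 0.1] -39.8
[5.0, 11.1, 0.1] -47.8
[6.7, 12.4, 0.1] -55.8
[8.5, 13.4, 0.0] -63.8
(np.int64(696), 664, np.float64(0.0794))
```

It's at 14.3 mm. One more stroke for margin, then I release with the wrench at the end of the stroke.

Emit:
send_rows([
  {"offset":[0.2,2.0,-0.1],"turn":-8},
  {"offset":[0.7,4.1,-0.1],"turn":-16},
  {"offset":[1.4,6.0,-0.1],"turn":-24},
  {"offset":[2.4,7.9,-0.1],"turn":-32},
  {"offset":[3.6,9.6,-0.1],"turn":-40},
  {"offset":[5.0,11.1,-0.1],"turn":-48},
  {"offset":[6.7,12.4,-0.1],"turn":-56},
  {"offset":[8.5,13.4,-0.1],"turn":-64},
])

```text
t: 11.35
eef_pos: [0.5343, 0.1283, 0.3176]
ee_rot: [-3.14, -0.005, 0.487]
force: [9.2, 10.2, -10.8]
width: 0.0176
```

Emit:
send_rows([
  {"offset":[0,0,0],"turn":0},
  {"offset":[0,0,0],"turn":0},
  {"offset":[0,0,0],"turn":0},
  {"offset":[0,0,0],"turn":0},
  {"offset":[0,0,0],"turn":0},
  {"offset":[0,0,0],"turn":0},
  {"offset":[0,0,0],"turn":0},
  {"offset":[0,0,0],"turn":0},
], hand=1)

```text
t: 12.15
eef_pos: [0.5336, 0.1285, 0.3177]
ee_rot: [3.142, 0.0, 0.479]
force: [-0.4, -0.9, 0.4]
width: 0.076
```

Emit:
send_rows([
  {"offset":[0,0,-2],"turn":0},
  {"offset":[0,0,-4],"turn":0},
  {"offset":[0,0,-7],"turn":0},
  {"offset":[0,0,-10],"turn":0},
  {"offset":[-3,0,-13],"turn":0},
  {"offset":[-6,0,-13],"turn":0},
  {"offset":[-6,0,-13],"turn":0},
  {"offset":[-6,0,-13],"turn":0},
])

```text
t: 12.95
eef_pos: [0.4799, 0.1005, 0.4482]
ee_rot: [-3.141, -0.001, 0.479]
force: [0.2, 0.4, 0.2]
width: 0.0875
```

```bash
python3 - <<'E'
from h import *
s=get_state();print(s["t"],s["eef_pos"],s["ee_rot"],s["width"],s["force"],abs(s["qd"]).max())
f=grab_frame("side");print(platen(cloud(f)));cv2.imwrite("pics/s2.png",f["frame"])
E
```

```text
12.95 [0.47994604 0.10048686 0.44820817] [-3.14135983e+00 -1.44668108e-03  4.78549351e-01] 0.08752027769124356 [0.15374042 0.35428649 0.15797888] 0.03502349003472879
(np.int64(649), 618, np.float64(0.0844))
```

View pics/s2.png

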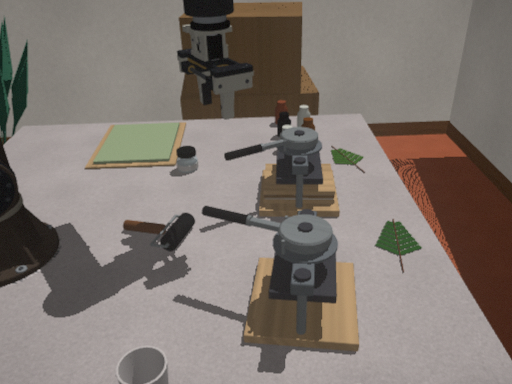

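The gripper is open and clear at (220,80). The full press's wrench is swung round at (245,150), the platen is raised above the pack at (300,165), and the empty press's wrench is unchanged at (225,215). The platen is 19.3 mm above its starting height, so I hand in.

```bash
python3 -c "
from station import *
job_done()"
```

```text
the job is handed in; nothing more can be done
```

I took the clamped press to be the left one as the robot sees it, with its screw axis at about (0.667, 0.198). I gripped its wrench handle, made four full anticlockwise strokes with a clockwise return before each, then opened the gripper and backed off. I handed in at about 13 s.

**Platen height:** the side camera's depth readings of the platen top went from 65.1 to 69.3, 74.3, 79.4 and 84.4 mm. That is a rise of about 19 mm, against the 10 mm asked, and below the 26 mm top stop. The platen did not sink on the return strokes.

**After release:** the gripper is open and clear, with wrist force near zero. The empty press's wrench looks unmoved in the last picture. The wrist force components I read stayed at or below about 12 N throughout.

**Disagreements:**
- The side camera read the clamped platen at 65 mm, where the scene camera and the given sizes say 68 mm. This is a constant offset, so it does not affect the rise.
- The first stroke gave 4.2 mm, a little under the stated 4.5 to 5.5 mm. I swung 64 degrees rather than the full 68.

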